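File a spice jar into its place in a tight row

TASK

Put the dark-lidded spice jar away in the wooden spice tray: it belongs directly after the red-capped jar, on that jar's sliding-stop side, and the row is too tight there, so part the jars first (the dark steel end stop gives way along the tray) and stand it in the gap. Then gently slide the end stop back up against the row, so that all five jars stand upright on the tray floor, packed snugly with no slack between the fixed end and the stop. Do not knock any jar over, and leave the other things on the worktop where they are.

Things in the scene. Friction and masses are not known exactly. Their poses are not given: they have to be found in the camera images.
- tray: Fixed wooden spice tray, 299 x 64 mm. Origin on the worktop, under the inner face of its fixed end board, mid-width; x runs along the row to the sliding stop, z up. Floor 10 mm above the worktop, 52 mm wide between 6 mm sides that rise 28 mm above it. End board 9 mm thick (x -9 to 0), top 107 mm above the worktop. A bar 38 mm high closes the other end at x = 278 to 290 mm.
- end_stop (a joint): Position of the sliding end stop, m: its jar-side face is at x = 0.150 + this value in the tray frame. Runs from 0 to 0.082 (hard stop: room for five jars and about 8 mm to spare), stays where it is left; needs about 2 N to move; jars slide easily on the lacquered tray (some 0.3 N each). 0.049 to 0.057 at the start.
- stop_face (a point): Middle of the stop's jar-side face, 60 mm above the worktop; axes as the tray's. The stop is bent dark steel: an upright plate 50 mm wide, 5 mm thick, up to 106 mm above the worktop, its top edge a 10 mm thick bead (0 to 10 mm behind the face), and a flat foot on the tray floor to 45 mm behind the face. Its outer side can be pushed with the fingertips.
- black_jar: The jar to put away: clear, black-green lid, round, 45 mm across, 105 mm tall, 0.08 to 0.15 kg; the lid's straight side is the top 21 mm. Origin at the centre of its underside, z up. It stands upright on the worktop at the robot's right, past the tray's sliding-stop end.
- red_jar: Jar with a red cap standing in the row, round, 45 mm across at the cap (body 43 to 45 mm), 106 mm tall, cap side over the top 21 mm. Origin at the centre of its underside, z up. It is the first, second or third of the four jars, counted from the fixed end.
- yellow_jar: Amber jar with a yellow cap in the row, round, 45 mm across, 100 mm tall. Origin at the centre of its underside, z up. First, second or third in the row.
- white_jar: Jar with a white cap in the row, 98 mm tall. The round cap (46 mm across) covers the top 21 mm; the body below is square with well rounded edges, 45 mm across its flats, 54 mm across the corners; it stands square to the tray (its x and y axes, normal to the flats, along and across the row). Origin at the centre of its underside, z up. First, second or third in the row.
- last_jar: A second white-capped jar, the same as the other; always the last of the row, next to the sliding stop. Origin at the centre of its underside, z up. At the start the four jars stand about 49 mm apart, so 2 to 6 mm of play is left between neighbours.
- steel_cup: Bystander: empty steel cup, 76 mm across, 98 mm tall, behind the tray's fixed end. Origin at the centre of its underside.
- tea_glass: Bystander: empty tea glass, 63 mm across, 87 mm tall, behind the tray. Origin at the centre of its underside.
- mug: Bystander: white mug with a handle, 82 mm across, 94 mm tall, behind the dark-lidded jar, to the right. Origin at the centre of its underside.

How it is judged:
On the way, in this order (a step that is already met when the one before it is completed fails the run):
1. the row is parted: the end stop has been moved back far enough for a fifth jar while the dark-lidded jar is still out of the tray (value of joint end_stop above 0.068 m and horizontal distance between black_jar and red_jar above 0.06 m), for 0.1 s.
2. the dark-lidded jar stands on the tray floor directly after the red-capped jar, let go (x of black_jar in the frame of tray between 0 and 0.232 m and y of black_jar in the frame of tray between -0.012 and 0.012 m and z of black_jar in the frame of tray between 0.006 and 0.014 m and angle between black_jar's own z axis and vertical below 0.12 rad and ((x of red_jar in the frame of tray below 0.045 m and x of black_jar in the frame of tray between 0.045 and 0.09 m) or (x of red_jar in the frame of tray between 0.045 and 0.09 m and x of black_jar in the frame of tray between 0.09 and 0.138 m) or (x of red_jar in the frame of tray between 0.09 and 0.138 m and x of black_jar in the frame of tray between 0.138 and 0.19 m)) and contact force between the fingers and black_jar below 0.1 N), for 0.2 s.
At the end, for the whole second after the job is handed in: All five jars stand upright (within 0.12 rad) on the tray floor, in line and at rest, the dark-lidded jar directly after the red-capped one on its sliding-stop side, and the end stop is closed up: its face is less than 227.5 mm from the fixed end (the five jars in contact take up 223 to 225 mm) (x of red_jar in the frame of tray between 0 and 0.232 m and y of red_jar in the frame of tray between -0.012 and 0.012 m and z of red_jar in the frame of tray between 0.006 and 0.014 m and angle between each of red_jar, yellow_jar, white_jar, last_jar, black_jar's own z axis and vertical below 0.12 rad and x of yellow_jar in the frame of tray between 0 and 0.232 m and y of yellow_jar in the frame of tray between -0.012 and 0.012 m and z of yellow_jar in the frame of tray between 0.006 and 0.014 m and x of white_jar in the frame of tray between 0 and 0.232 m and y of white_jar in the frame of tray between -0.012 and 0.012 m and z of white_jar in the frame of tray between 0.006 and 0.014 m and x of last_jar in the frame of tray between 0 and 0.232 m and y of last_jar in the frame of tray between -0.012 and 0.012 m and z of last_jar in the frame of tray between 0.006 and 0.014 m and x of black_jar in the frame of tray between 0 and 0.232 m and y of black_jar in the frame of tray between -0.012 and 0.012 m and z of black_jar in the frame of tray between 0.006 and 0.014 m and ((x of red_jar in the frame of tray below 0.045 m and x of black_jar in the frame of tray between 0.045 and 0.09 m) or (x of red_jar in the frame of tray between 0.045 and 0.09 m and x of black_jar in the frame of tray between 0.09 and 0.138 m) or (x of red_jar in the frame of tray between 0.09 and 0.138 m and x of black_jar in the frame of tray between 0.138 and 0.19 m)) and value of joint end_stop below 0.0775 m and linear speed of each of red_jar, yellow_jar, white_jar, last_jar, black_jar below 0.02 m/s); the robot touches nothing.
It fails at once if a jar is tipped over (more than 0.6 rad) (angle between any of red_jar, yellow_jar, white_jar, last_jar, black_jar's own z axis and vertical above 0.6 rad).
It fails at once if the end stop is pushed with more than 40 N (contact force between the arm and end_stop above 40 N).
It fails at once if a bystander is moved by more than 40 mm (distance of any of steel_cup, tea_glass, mug from where it was at the start of the episode above 0.04 m).
It also fails if it takes over 58 s, if anything falls off the work surface, if the arm or the gripper's body presses on something with over 40 N, if the wrist force passes 120 N, or if a joint passes its speed limit or range.

ROBOT

A 6-joint arm with a two-finger parallel gripper is mounted at the origin on a cart in front of the work surface, level with it; the furniture and walls round the work are solid. World frame = base frame: x ahead of the robot, y to its left, z up, the work surface at z = 0. Lengths are in m, angles in rad, forces in N, time in s.
With the tool pointing down it reaches from about 0.25 to 0.725 m from the base axis. Payload 4 kg.
Tool frame: the origin (TCP) lies midway between the tips of the shut fingers; the grasp point (between the pads) lies bot.pinch_z behind it (bot.pinch_z is the distance from the TCP to the grasp point, in m); z points along the fingers, y is the line along which they close (so a half turn about z gives the same grasp; the last joint's range is limited). The gripper opens to 85 mm and grips with 20 to 120 N. Pads are 22 mm wide; open, the fingers measure 114 mm over their backs; the gripper's body (76 mm by 85 mm) begins 54 mm behind the grasp point. The pads swing forward as they close: fully open they stand 13 mm farther back than shut.
Start: joints at [1.335, 0.241, 0.005, 1.335, 0, 1.571], TCP at [0.117, 0.486, 0.231] pointing down, gripper open.
Joint ranges: [-2.72, 2.72], [-1.05, 1.87], [-1.09, 1.28], [-1.99, 2.15], [-1.42, 1.44], [-3.14, 3.14]. Speed limits (rad/s): [2.79, 2.79, 3.14, 3.14, 3.14, 3.14].

INTERFACE

Orientations are given as a unit quaternion [x, y, z, w].
In Python, from workcell import bot gives the robot as it stands.
- The arm moves only by the shell command python3 jog.py 'ROWS'. ROWS is a JSON list of rows, 1 to 10 of them, each an object with the fields drx, dry, drz (a rotation vector in normalised numbers (1 is 2 pi rad)), x, y, z (the shift in fractions of the full range, 1 being 1 m), jaw (the finger opening in m); a field left out counts as zero (the opening has to be given); each row is the pose to reach, as a shift and turn from the pose commanded when the command began, along the tool's axes at that moment; what a row does not reach only later rows make up. A row lasts 1/8 s, in which the tool goes at most 0.0625 m and 0.188 rad, less where a joint would pass 70% of its speed; a pose out of reach is approached as far as the arm can. The fingers move at their own pace and stop on an object; the grip force is fixed at half the most. Time passes only in rows, so rows that do not move let the fingers close. It prints the time, the measured TCP pose, the force, the opening and the grip force at its end. Shift and turn numbers lie between -1 and 1, and a call with a number outside is refused. Input that does not fit is refused with a message, and nothing moves.
- bot.get_obs(): the state, without advancing time (a new reading comes with each control period).
- bot.camera(name): name is "side" or "top" or "wrist"; returns the picture (384x512x3 uint8, red, green, blue); there is no depth.
- bot.calibration(name): a dict with "mtx" (3x3 intrinsics, pixels), "R" (3x3) and "t" (3): a world point X has camera coordinates R X + t. Camera axes: x right, y down, z forward; pixel columns grow to the right and rows downward; lengths in m; the calibration is good to about 2 mm. A picture is of the moment at which its call begins: read the wrist's pose just before it. calibration takes no time and is no camera call; for the wrist camera it gives the pose at the moment of the call.
- bot.job_done(): hands the job in; it is judged then, once.
The state is a dict: "clock": time; "joint_pos": joint angles; "joint_vel": joint speeds; "tau": joint torques, N m; "eef_pos": TCP position; "tool_rot": TCP orientation; "ft_force": force on the tool from outside, world axes, zero at the start; "ft_torque": the same for the moment, N m; "grip_width": finger opening in m; "grasp_force": force on a finger pad.
Only numpy, scipy, OpenCV 4.12 (cv2) and the standard library are available. Lean on these libraries where they do the work, as an engineer would, in place of code of your own. Each camera call takes 0.05 s, during which the arm holds its last target. There are 200 camera calls.

## Working session

There is one attempt and no reset: what is moved stays moved. The work goes in short steps, Python scripts to look and compute and a shell command to move; the robot and the scene stay as the last step left them, time stands still between calls to the robot, and variables do not carry over. Pictures are saved under pics/ and viewed, at most 10 in all, crops included, and the job is handed in when it is done.

```bash
ls; mkdir -p pics
python3 - <<'E'
from workcell import bot
import cv2,numpy as np
np.set_printoptions(precision=4,suppress=True)
for n in ("top","side"):
    im=bot.camera(n); cv2.imwrite(f"pics/{n}0.png",im[:,:,::-1]); c=bot.calibration(n); print(n,c["mtx"],c["R"],c["t"])
o=bot.get_obs(); print(o, bot.pinch_z)
E
```

```text
jog.py
pics
workcell.py
top [[442.8254   0.     259.1739]
 [  0.     442.8254 195.652 ]
 [  0.       0.       1.    ]] [[ 0.0264 -0.9996 -0.006 ]
 [-0.9916 -0.0254 -0.1266]
 [ 0.1264  0.0093 -0.9919]] [0.0364 0.5483 1.2115]
side [[407.9237   0.     259.2391]
 [  0.     407.9237 194.6738]
 [  0.       0.       1.    ]] [[ 0.9816 -0.1904  0.0136]
 [-0.0806 -0.4782 -0.8746]
 [ 0.173   0.8574 -0.4847]] [-0.5261  0.1209  0.94  ]
{'clock': 0.1, 'joint_pos': array([ 1.335 ,  0.2414,  0.0039,  1.3352, -0.    ,  1.5708]), 'joint_vel': array([-0.0017, -0.0025,  0.0043, -0.0004,  0.0006,  0.0007]), 'tau': array([ -0.0006, -37.3138,  25.301 ,   0.0109,  -0.    ,  -0.    ]), 'eef_pos': array([0.1167, 0.4856, 0.2305]), 'tool_rot': array([ 0.1176,  0.9931, -0.0009, -0.0001]), 'ft_force': array([-0.2064,  0.4282,  0.2811]), 'ft_torque': array([-0.0093, -0.0226,  0.026 ]), 'grasp_force': 0.0, 'grip_width': 0.08550645046911381} 0.0187
```

View pics/top0.png

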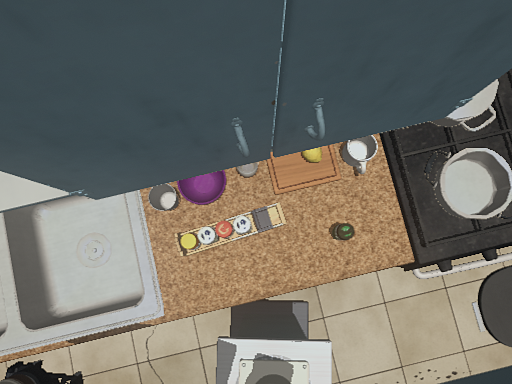

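View pics/side0.png

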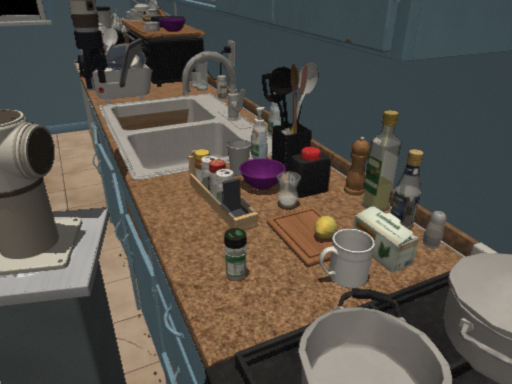

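The top view shows yellow (189,241), white (207,235), red (225,229) and last white (243,224). Red is third, so the gap goes between red and last. The stop is at about (262,218) and the black jar at (344,231). I'll enlarge these areas.

Run:
```python
import cv2
t=cv2.imread("pics/top0.png");s=cv2.imread("pics/side0.png")
a=cv2.resize(t[195:265,170:290],None,fx=6.5,fy=6.5,interpolation=cv2.INTER_CUBIC)
b=cv2.resize(t[215:248,325:365],None,fx=4,fy=4,interpolation=cv2.INTER_CUBIC)
import numpy as np
cv2.imwrite("pics/topc.png",a); print(a.shape)
c=np.zeros((600,800,3),np.uint8)
d=cv2.resize(s[143:293,180:260],None,fx=4,fy=4,interpolation=cv2.INTER_CUBIC); c[:600,:320]=d
e=cv2.resize(t[210:250,320:368],None,fx=10,fy=10,interpolation=cv2.INTER_CUBIC); c[:400,320:]=e
cv2.imwrite("pics/mix.png",c)
```

```text
(455, 780, 3)
```

View pics/topc.png

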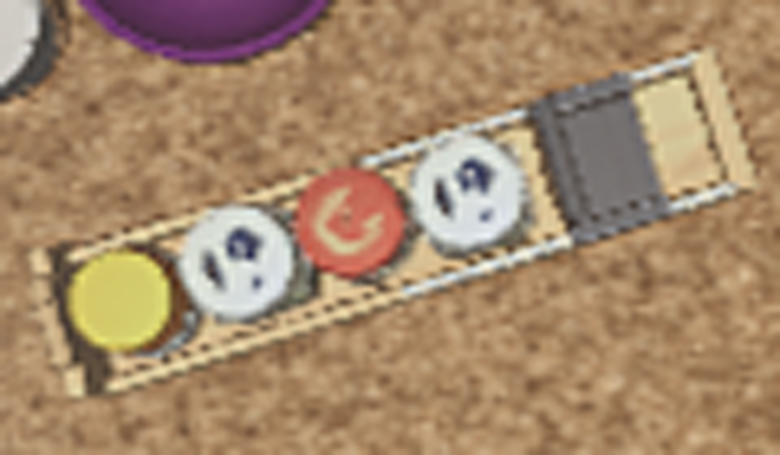

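View pics/mix.png

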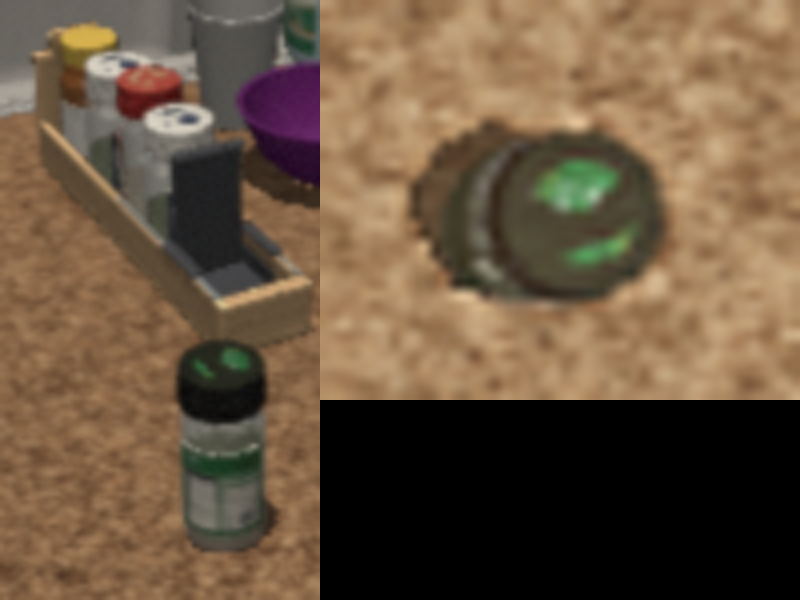

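```bash
cat > h.py <<'E'
from workcell import bot
import numpy as np
from scipy.spatial.transform import Rotation as Ro
np.set_printoptions(precision=4,suppress=True)
C={n:bot.calibration(n) for n in("top","side")}
def ray(n,u,v,z,c=None):
    c=c or C[n]; o=-c["R"].T@c["t"]; d=c["R"].T@np.linalg.solve(c["mtx"],[u,v,1]); return (o+d*(z-o[2])/d[2])
def proj(n,X):
    c=C[n]; p=c["mtx"]@(c["R"]@np.asarray(X)+c["t"]); return p[:2]/p[2]
def tool(dw):  # world shift -> tool axes
    return Ro.from_quat(bot.get_obs()["tool_rot"]).inv().apply(dw)
E
python3 - <<'E'
from h import *
def T(x,y,z): return ray("top",(x+.5)/6.5+169.5,(y+.5)/6.5+194.5,z)
def S(x,y,z): return ray("side",(x+.5)/4+179.5,(y+.5)/4+142.5,z)
print("caps top/side")
for n,a,b,z in(("y",(121,300),(88,36),.11),("w",(239,262),(118,64),.108),("r",(350,222),(149,78),.116),("l",(468,192),(178,119),.108)):
    print(n,T(*a,z),S(*b,z))
print("blk",ray("top",(580-320+.5)/10+319.5,215.5/10+209.5,.105),S(221,362,.105))
print("bar top",T(714,52,.038),T(750,187,.038)); print("bar side",S(218,341,.038),S(312,292,.038))
print("board",T(33,253,.107),T(70,394,.107))
print("stop",T(533,100,.106),T(570,243,.106)); print("stop s",S(173,154,.106),S(240,142,.106))
E
```

```text
caps top/side
y [0.4141 0.2322 0.11  ] [0.4134 0.2387 0.11  ]
w [0.4307 0.1856 0.108 ] [0.4306 0.1908 0.108 ]
r [0.4475 0.1408 0.116 ] [0.4478 0.1466 0.116 ]
l [0.4613 0.0942 0.108 ] [0.4612 0.0978 0.108 ]
blk [ 0.4503 -0.1792  0.105 ] [ 0.4507 -0.176   0.105 ]
bar top [ 0.5286 -0.0066  0.038 ] [ 0.4709 -0.0232  0.038 ]
bar side [ 0.4646 -0.0571  0.038 ] [ 0.5288 -0.0133  0.038 ]
board [0.4321 0.2691 0.107 ] [0.3762 0.2514 0.107 ]
stop [0.4995 0.0691 0.106 ] [0.4419 0.0525 0.106 ]
stop s [0.4528 0.053  0.106 ] [0.4963 0.0626 0.106 ]
```

```bash
cat >> h.py <<'E'
th=np.arctan2(-.945,.327)
ex=np.array([np.cos(th),np.sin(th),0]); ey=np.array([-np.sin(th),np.cos(th),0])
# tool: y along tray y, z down
G=np.column_stack([np.cross(ey,[0,0,-1]),ey,[0,0,-1]])
def row(p,ref=None):  # from the pose now (or commanded ref) to p with orientation G
    o=bot.get_obs(); R=Ro.from_quat(o["tool_rot"]); x=o["eef_pos"] if ref is None else np.array(ref)
    d=R.inv().apply(np.array(p)-x); rv=(R.inv()*Ro.from_matrix(G)).as_rotvec()
    print("row",np.round(rv,3),np.round(d,4))
E
python3 - <<'E'
from h import *
print(G); row([.461,.097,.2])
E
```

```text
[[-0.327  0.945  0.   ]
 [ 0.945  0.327  0.   ]
 [ 0.     0.    -1.   ]]
row [-0.002  0.001  1.002] [-0.4256 -0.2974  0.0311]
```

The rows are not in the units I measure in: turns go in shares of 2 pi rad. I convert before sending: 1.002 rad is 0.1595.

```bash
python3 jog.py '[{"drz":0.1595, "x":-0.4256, "y":-0.2974, "z":0.03, "jaw":0.085}, {"drz":0.1595, "x":-0.4256, "y":-0.2974, "z":0.03, "jaw":0.085}, {"drz":0.1595, "x":-0.4256, "y":-0.2974, "z":0.03, "jaw":0.085}, {"drz":0.1595, "x":-0.4256, "y":-0.2974, "z":0.03, "jaw":0.085}, {"drz":0.1595, "x":-0.4256, "y":-0.2974, "z":0.03, "jaw":0.085}, {"drz":0.1595, "x":-0.4256, "y":-0.2974, "z":0.03, "jaw":0.085}, {"drz":0.1595, "x":-0.4256, "y":-0.2974, "z":0.03, "jaw":0.085}, {"drz":0.1595, "x":-0.4256, "y":-0.2974, "z":0.03, "jaw":0.085}, {"drz":0.1595, "x":-0.4256, "y":-0.2974, "z":0.03, "jaw":0.085}, {"drz":0.1595, "x":-0.4256, "y":-0.2974, "z":0.03, "jaw":0.085}]'; python3 jog.py '[{"jaw":0.085}]'
python3 - <<'E'
from h import *
import cv2
c=bot.calibration("wrist"); im=bot.camera("wrist"); cv2.imwrite("pics/w1.png",cv2.resize(im,None,fx=1.5,fy=1.5)[:,:,::-1])
np.savez("w1.npz",**{k:c[k] for k in("mtx","R","t")})
print(bot.get_obs()["eef_pos"],bot.get_obs()["ft_force"]); row([.461,.097,.2])
E
```

```text
clock: 1.35
eef_pos: [0.4615, 0.0962, 0.2005]
tool_rot: [0.582, 0.814, -0.001, -0.001]
ft_force: [0.6, 0.3, -0.2]
grip_width: 0.0852
grasp_force: 0.0
clock: 1.48
eef_pos: [0.4604, 0.0979, 0.201]
tool_rot: [0.58, 0.815, -0.0, -0.001]
ft_force: [-0.1, 0.9, -0.4]
grip_width: 0.085
grasp_force: 0.0
[0.4604 0.0983 0.2012] [-0.4049 -0.0623  0.3304]
row [-0.001 -0.     0.001] [-0.0014  0.0002  0.0012]
```

View pics/w1.png

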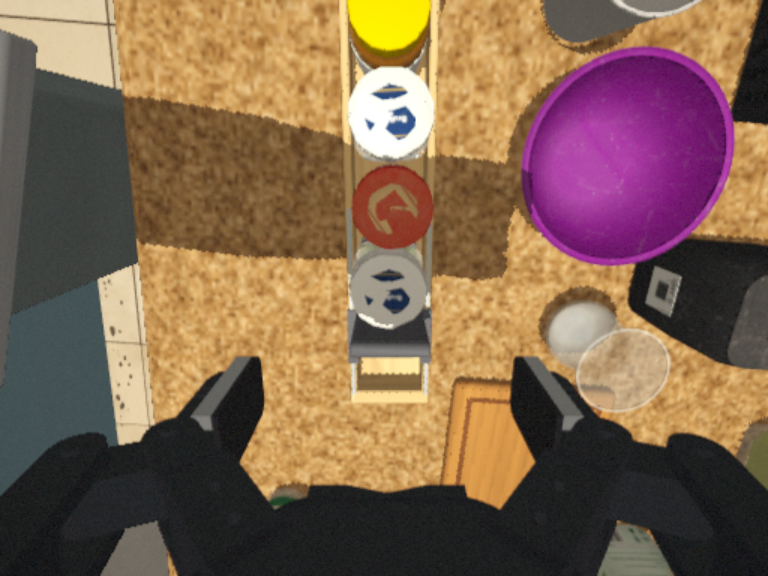

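The wrist view shows white (391,112), red (392,206), last (389,288) and stop bead at y≈320–355, with the tray square to the image.

Run:
```python
from h import *
c=dict(np.load("w1.npz"))
P=lambda u,v,z: ray("",(u+.5)/1.5-.5,(v+.5)/1.5-.5,z,c)
base=np.array([.4138,.2355,0])
for n,u,v,z in(("y",389,13,.11),("w",391,113,.108),("r",392,207,.116),("l",389,289,.108),("barL",352,402,.038),("barR",427,402,.038),("bead near edge",390,356,.106),("sideL far",343,150,.038),("sideR far",438,150,.038)):
    X=P(u,v,z); print(n,X,"tray rel",(X-base)@ex,(X-base)@ey)
row([.461,.097,.2])
```

```text
y [0.4153 0.2301 0.11  ] tray rel 0.005582172715978151 -0.0003232946942000631
w [0.431  0.1881 0.108 ] tray rel 0.050382482245475715 0.0007693961638157358
r [0.447  0.1436 0.116 ] tray rel 0.09767659765087779 0.0013444786453503403
l [0.4613 0.0978 0.108 ] tray rel 0.1457055725762234 -0.0001634765585509681
barL [ 0.4717 -0.0238  0.038 ] tray rel 0.26400984837089436 -0.03005675921664407
barR [ 0.5298 -0.0037  0.038 ] tray rel 0.2640053950445635 0.03140436778638499
bead near edge [0.4762 0.0566 0.106 ] tray rel 0.18945555413024964 0.000507965796591423
sideL far [0.4059 0.1617 0.038 ] tray rel 0.06718754083971344 -0.031576850606188735
sideR far [0.4677 0.183  0.038 ] tray rel 0.0672179219144621 0.0337423695589767
row [-0.001 -0.     0.001] [-0.0014  0.0002  0.0012]
```

```bash
python3 jog.py '[{"z":0.06, "jaw":0.075}, {"z":0.12, "jaw":0.075}, {"z":0.126, "jaw":0.075}, {"z":0.126, "jaw":0.04}, {"z":0.126, "jaw":0.04}, {"z":0.126, "jaw":0.04}, {"z":0.126, "jaw":0.04}]'
```

```text
clock: 2.4
eef_pos: [0.4634, 0.0982, 0.078]
tool_rot: [0.58, 0.815, 0.002, 0.002]
ft_force: [-1.1, 1.0, 6.0]
grip_width: 0.0443
grasp_force: 61.2
```

```bash
python3 jog.py '[{"x":-0.005, "z":-0.001, "jaw":0.04}, {"x":-0.01, "z":-0.001, "jaw":0.04}, {"x":-0.015, "z":-0.001, "jaw":0.04}, {"x":-0.02, "z":-0.001, "jaw":0.04}, {"x":-0.025, "z":-0.001, "jaw":0.04}, {"x":-0.03, "z":-0.001, "jaw":0.04}, {"x":-0.03, "z":-0.001, "jaw":0.04}]'
```

```text
clock: 3.28
eef_pos: [0.4726, 0.0699, 0.0781]
tool_rot: [0.58, 0.814, 0.002, 0.001]
ft_force: [-1.8, 3.0, 8.0]
grip_width: 0.0446
grasp_force: 61.5
```

```bash
python3 jog.py '[{"x":-0.002, "jaw":0.04}, {"x":-0.004, "jaw":0.04}, {"x":-0.006, "jaw":0.04}, {"x":-0.006, "jaw":0.04}]'
```

```text
clock: 3.78
eef_pos: [0.4744, 0.0647, 0.0781]
tool_rot: [0.58, 0.815, 0.002, 0.0]
ft_force: [-1.3, 4.1, 7.9]
grip_width: 0.044
grasp_force: 61.5
```

```bash
python3 jog.py '[{"x":-0.001, "jaw":0.04}, {"x":-0.002, "jaw":0.04}, {"x":-0.002, "jaw":0.04}]'
```

```text
clock: 4.15
eef_pos: [0.4748, 0.0632, 0.0781]
tool_rot: [0.58, 0.815, 0.003, -0.0]
ft_force: [-2.0, 5.3, 7.6]
grip_width: 0.0442
grasp_force: 61.5
```

```bash
python3 jog.py '[{"jaw":0.075}, {"jaw":0.075}, {"jaw":0.075}, {"z":-0.06, "jaw":0.075}, {"x":0.045, "z":-0.06, "jaw":0.075}, {"x":0.085, "z":-0.06, "jaw":0.075}, {"x":0.085, "z":-0.06, "jaw":0.075}, {"x":0.085, "z":-0.06, "jaw":0.075}]'
python3 - <<'E'
from h import *
import cv2
c=bot.calibration("wrist"); np.savez("w2.npz",**{k:c[k] for k in("mtx","R","t")})
cv2.imwrite("pics/top2.png",cv2.resize(bot.camera("top")[195:265,170:290],None,fx=6.5,fy=6.5,interpolation=cv2.INTER_CUBIC)[:,:,::-1])
o=bot.get_obs(); print(o["eef_pos"],o["ft_force"]); row([.4463,.1434,.080])
E
```

```text
clock: 5.15
eef_pos: [0.4458, 0.1416, 0.1361]
tool_rot: [0.58, 0.815, -0.0, 0.0]
ft_force: [-0.0, -0.9, -0.5]
grip_width: 0.075
grasp_force: 0.0
[0.4459 0.1413 0.1361] [ 0.149  -0.8986 -0.1521]
row [-0.     0.    -0.001] [0.0019 0.0011 0.0561]
```

```bash
python3 jog.py '[{"x":0.002, "y":0.001, "z":0.03, "jaw":0.075}, {"x":0.002, "y":0.001, "z":0.053, "jaw":0.075}, {"x":0.002, "y":0.001, "z":0.053, "jaw":0.04}, {"x":0.002, "y":0.001, "z":0.053, "jaw":0.04}, {"x":0.002, "y":0.001, "z":0.053, "jaw":0.04}, {"x":0.002, "y":0.001, "z":0.053, "jaw":0.04}, {"x":0.004, "y":0.001, "z":0.052, "jaw":0.04}, {"x":0.006, "y":0.001, "z":0.052, "jaw":0.04}, {"x":0.008, "y":0.001, "z":0.052, "jaw":0.04}, {"x":0.008, "y":0.001, "z":0.052, "jaw":0.04}]'; python3 jog.py '[{"x":0.002, "jaw":0.04}, {"x":0.003, "jaw":0.04}, {"x":0.003, "jaw":0.04}]'
```

```text
clock: 6.45
eef_pos: [0.444, 0.15, 0.0843]
tool_rot: [0.58, 0.815, -0.0, 0.0]
ft_force: [0.1, 0.4, -0.4]
grip_width: 0.0429
grasp_force: 60.9
clock: 6.82
eef_pos: [0.4431, 0.1528, 0.0843]
tool_rot: [0.58, 0.815, -0.0, -0.0]
ft_force: [0.3, -1.0, -1.9]
grip_width: 0.0428
grasp_force: 60.9
```

```bash
python3 jog.py '[{"x":0.001, "jaw":0.04}, {"x":0.002, "jaw":0.04}, {"x":0.002, "jaw":0.04}]'
```

```text
clock: 7.2
eef_pos: [0.4432, 0.1537, 0.0846]
tool_rot: [0.58, 0.814, -0.0, 0.001]
ft_force: [1.3, -4.9, 0.5]
grip_width: 0.0433
grasp_force: 61.0
```

```bash
python3 jog.py '[{"jaw":0.075}, {"jaw":0.075}, {"jaw":0.075}, {"z":-0.06, "jaw":0.075}, {"x":-0.03, "z":-0.116, "jaw":0.08}, {"x":-0.075, "z":-0.116, "jaw":0.08}, {"x":-0.075, "z":-0.116, "jaw":0.08}, {"x":-0.075, "z":-0.116, "jaw":0.08}, {"x":-0.075, "z":-0.116, "jaw":0.08}]'
python3 - <<'E'
from h import *
import cv2
c=bot.calibration("wrist"); np.savez("w2.npz",**{k:c[k] for k in("mtx","R","t")})
im=bot.camera("wrist");cv2.imwrite("pics/w2.png",cv2.resize(im[0:280,180:340],None,fx=2.1,fy=2.1,interpolation=cv2.INTER_CUBIC)[:,:,::-1])
o=bot.get_obs(); print(o["eef_pos"],o["ft_force"])
E
```

```text
clock: 8.32
eef_pos: [0.4662, 0.0845, 0.1996]
tool_rot: [0.58, 0.815, -0.0, -0.001]
ft_force: [-0.2, 0.8, 0.4]
grip_width: 0.0799
grasp_force: 0.0
[0.4663 0.0845 0.1997] [-0.078  -0.8348  0.1042]
```

View pics/w2.png

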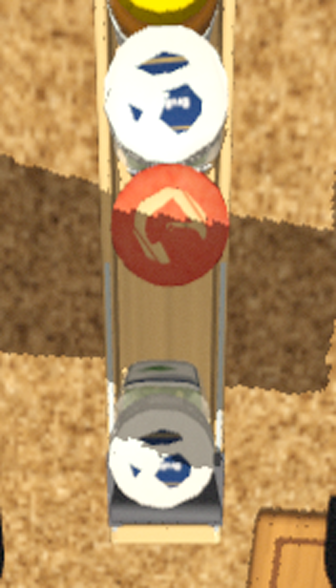

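Red's cap is centred at (170,225) and last's at (162,456), with the stop bead edge at y≈526. The gap is open.

Run:
```python
from h import *
c=dict(np.load("w2.npz"))
P=lambda u,v,z: ray("",(u+.5)/2.1-.5+180,(v+.5)/2.1-.5,z,c)
base=np.array([.4138,.2355,0])
for n,u,v,z in(("w",166,95,.108),("r",170,225,.116),("l",162,456,.108),("bead",163,526,.106),("bar",163,543,.038)):
    X=P(u,v,z); print(n,X,(X-base)@ex,(X-base)@ey)
row([.4505,-.1775,.16])
```

```text
w [0.4286 0.1941 0.108 ] 0.04399658112904942 0.00041441471976421843
r [0.4446 0.1524 0.116 ] 0.08859726810370563 0.0019300896885594012
l [0.4725 0.0626 0.108 ] 0.1826036129606222 -0.001056007676362604
bead [0.4841 0.0305 0.106 ] 0.21674110121210502 -0.0006296895202343426
bar [ 0.4996 -0.0149  0.038 ] 0.2646675344315175 -0.0007677602072140694
row [-0.001 -0.     0.001] [-0.2423 -0.1009  0.0397]
```

```bash
python3 jog.py '[{"x":-0.27, "y":-0.1, "jaw":0.08}, {"x":-0.27, "y":-0.1, "jaw":0.08}, {"x":-0.27, "y":-0.1, "jaw":0.08}, {"x":-0.27, "y":-0.1, "jaw":0.08}, {"x":-0.27, "y":-0.1, "jaw":0.08}, {"x":-0.27, "y":-0.1, "jaw":0.08}, {"x":-0.27, "y":-0.1, "jaw":0.08}]'
python3 - <<'E'
from h import *
import cv2
c=bot.calibration("wrist"); np.savez("w3.npz",**{k:c[k] for k in("mtx","R","t")})
im=bot.camera("wrist");cv2.imwrite("pics/w3.png",cv2.resize(im[0:280,100:420],None,fx=2.1,fy=2.1,interpolation=cv2.INTER_CUBIC)[:,:,::-1])
o=bot.get_obs(); print(o["eef_pos"],o["ft_force"])
E
```

```text
clock: 9.25
eef_pos: [0.4606, -0.2031, 0.1999]
tool_rot: [0.58, 0.815, 0.0, -0.001]
ft_force: [0.5, 0.2, 1.0]
grip_width: 0.0801
grasp_force: 0.0
[ 0.4607 -0.2027  0.2   ] [0.7833 0.6312 0.1413]
```

View pics/w3.png

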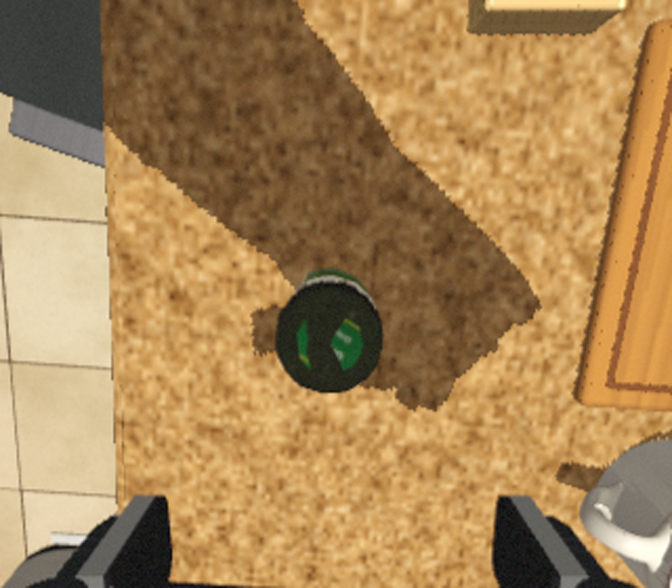

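The black lid is centred at (329,337) in the crop, well clear of the mug.

Run:
```python
from h import *
c=dict(np.load("w3.npz"))
X=ray("",(329.5)/2.1-.5+100,(337.5)/2.1-.5,.105,c); print(X); row([X[0],X[1],.074])
```

```text
[ 0.4501 -0.1774  0.105 ]
row [-0.    -0.001  0.002] [ 0.0273 -0.0017  0.126 ]
```

```bash
python3 jog.py '[{"x":0.0273, "y":-0.0017, "z":0.03, "jaw":0.08}, {"x":0.0273, "y":-0.0017, "z":0.08, "jaw":0.08}, {"x":0.0273, "y":-0.0017, "z":0.11, "jaw":0.08}, {"x":0.0273, "y":-0.0017, "z":0.126, "jaw":0.08}, {"x":0.0273, "y":-0.0017, "z":0.126, "jaw":0.08}]'
python3 - <<'E'
from h import *
row([.4501,-.1774,.074])
E
```

```text
clock: 9.93
eef_pos: [0.4492, -0.1768, 0.0732]
tool_rot: [0.579, 0.815, -0.0, -0.002]
ft_force: [0.5, -0.7, 0.4]
grip_width: 0.0799
grasp_force: 0.0
row [-0.002 -0.002  0.003] [-0.0008  0.0007 -0.0008]
```

```bash
python3 jog.py '[{"jaw":0.04}, {"jaw":0.04}, {"jaw":0.04}, {"jaw":0.04}, {"jaw":0.04}]'
python3 - <<'E'
from h import *
row([.4501,-.1774,.074])
E
python3 jog.py '[{"z":-0.03, "jaw":0.04}, {"z":-0.08, "jaw":0.04}, {"z":-0.14, "jaw":0.04}, {"z":-0.14, "jaw":0.04}, {"z":-0.14, "jaw":0.04}, {"z":-0.14, "jaw":0.04}]'
python3 - <<'E'
from h import *
base=np.array([.4138,.2355,0]); p=base+.1356*ex+.0004*ey
o=bot.get_obs(); print(p,o["eef_pos"]);row([p[0],p[1],.214])
E
```

```text
clock: 10.55
eef_pos: [0.4514, -0.1793, 0.0757]
tool_rot: [0.58, 0.815, 0.001, 0.001]
ft_force: [-0.1, 1.4, 6.8]
grip_width: 0.0435
grasp_force: 61.3
row [ 0.003  0.002 -0.   ] [ 0.0022 -0.0006  0.0017]
clock: 11.3
eef_pos: [0.4489, -0.1784, 0.2124]
tool_rot: [0.58, 0.814, -0.0, -0.002]
ft_force: [0.4, -0.2, -0.8]
grip_width: 0.0434
grasp_force: 61.4
[0.4585 0.1075 0.    ] [ 0.4489 -0.1784  0.2124]
row [-0.003 -0.003 -0.   ] [ 0.2671  0.1025 -0.0012]
```

```bash
python3 jog.py '[{"x":0.06, "y":0.024, "jaw":0.04}, {"x":0.12, "y":0.047, "jaw":0.04}, {"x":0.18, "y":0.07, "jaw":0.04}, {"x":0.23, "y":0.09, "jaw":0.04}, {"x":0.265, "y":0.1025, "jaw":0.04}, {"x":0.265, "y":0.1025, "jaw":0.04}, {"x":0.265, "y":0.1025, "jaw":0.04}, {"x":0.265, "y":0.1025, "jaw":0.04}]'
python3 - <<'E'
from h import *
import cv2
c=bot.calibration("wrist"); np.savez("w4.npz",**{k:c[k] for k in("mtx","R","t")})
im=bot.camera("wrist");cv2.imwrite("pics/w4.png",cv2.resize(im[:,130:390],None,fx=1.56,fy=1.56,interpolation=cv2.INTER_CUBIC)[:,:,::-1])
s=bot.camera("side")
cv2.imwrite("pics/s4.png",cv2.resize(s[110:240,170:280],None,fx=4.5,fy=4.5,interpolation=cv2.INTER_CUBIC)[:,:,::-1])
row([.4585,.1075,.214])
E
```

```text
clock: 12.3
eef_pos: [0.4602, 0.1039, 0.2137]
tool_rot: [0.581, 0.814, -0.001, -0.0]
ft_force: [0.6, -0.9, -2.1]
grip_width: 0.0433
grasp_force: 61.4
row [-0.001  0.    -0.002] [ 0.004  -0.0007  0.0001]
```

View pics/w4.png

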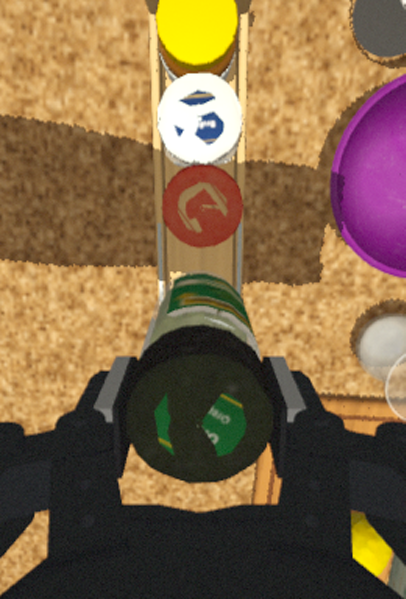

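View pics/s4.png

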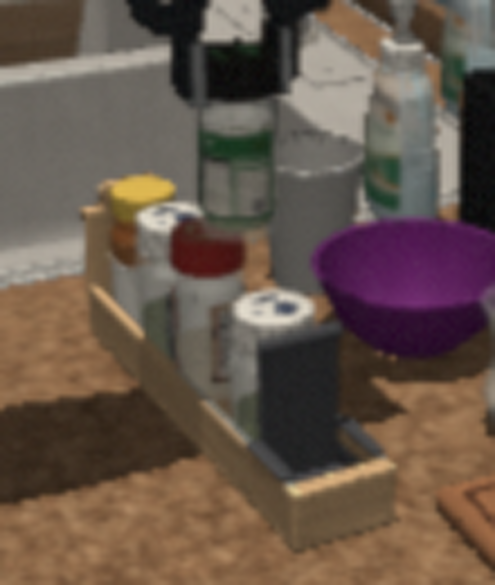

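The wrist view shows the held lid centred at (201,404). The side view shows the jar hanging upright over the row.

Run:
```python
from h import *
c=dict(np.load("w4.npz")); base=np.array([.4138,.2355,0])
P=lambda u,v,z: ray("",(u+.5)/1.56-.5+130,(v+.5)/1.56-.5,z,c)
o=bot.get_obs()["eef_pos"]; print("tcp",(o-base)@ex,(o-base)@ey,o)
for n,u,v,z in(("r",202,205,.116),("w",200,119,.108),("black",201,404,.243),("bottom far edge",207,273,.138)):
    X=P(u,v,z); print(n,X,(X-base)@ex,(X-base)@ey)
```

```text
tcp 0.13953789427216667 0.0010492967545258603 [0.4604 0.104  0.2141]
r [0.4442 0.1531 0.116 ] 0.08783635031007189 0.0017463012623949849
w [0.429  0.1941 0.108 ] 0.04412307934433219 0.0007711444163089733
black [0.4583 0.1094 0.243 ] 0.13372397123472965 0.0008366224869352471
bottom far edge [0.457  0.1235 0.138 ] 0.11999677667157355 0.004161973261705243
```

Run:
```python
from h import *
c=dict(np.load("w4.npz")); base=np.array([.4138,.2355,0])
a=np.linspace(0,2*np.pi,200); print("cam",-c["R"].T@c["t"])
def pr(X):
    p=(c["R"]@X.T).T+c["t"]; p=p@c["mtx"].T; p=p[:,:2]/p[:,2:]
    return (p-[130,0]+.5)*1.56-.5
for zb in(.135,.138,.141):
  for s in(.1335,.1355,.1375,.1395):
    r=[]
    for h,rr in((.105,.0225),(.084,.0225),(0,.0215)):
        X=base+s*ex+.0009*ey+rr*(np.cos(a)[:,None]*ex+np.sin(a)[:,None]*ey)+[0,0,zb+h]
        q=pr(X); r+= [q[:,0].min(),q[:,0].max(),q[:,1].min(),q[:,1].max()]
    print(zb,s,np.round(r).astype(int))
```

```text
cam [0.4365 0.1718 0.3563]
0.135 0.1335 [125 277 327 463 135 267 304 425 160 242 256 335]
0.135 0.1355 [125 277 333 468 135 267 310 430 160 242 260 339]
0.135 0.1375 [126 277 340 474 136 267 316 434 160 241 264 342]
0.135 0.1395 [126 276 346 479 136 266 321 439 160 241 268 345]
0.138 0.1335 [123 279 330 469 134 268 307 430 159 242 258 337]
0.138 0.1355 [124 279 337 475 134 268 313 434 159 242 261 341]
0.138 0.1375 [124 278 344 480 134 268 319 439 159 242 265 344]
0.138 0.1395 [124 278 351 486 135 268 325 444 159 242 269 348]
0.141 0.1335 [122 281 334 476 132 270 310 435 159 243 259 339]
0.141 0.1355 [122 281 341 482 133 269 316 440 159 243 263 343]
0.141 0.1375 [122 280 348 487 133 269 322 445 159 243 267 346]
0.141 0.1395 [123 280 355 493 133 269 328 450 159 242 271 350]
```

```bash
python3 jog.py '[{"x":0.0045, "jaw":0.04}, {"x":0.0045, "z":0.01, "jaw":0.04}, {"x":0.0045, "z":0.015, "jaw":0.04}, {"x":0.0045, "z":0.015, "jaw":0.04}, {"x":0.0045, "z":0.015, "jaw":0.04}]'
python3 - <<'E'
from h import *
c=bot.calibration("wrist");base=np.array([.4138,.2355,0]);o=bot.get_obs();e=o["eef_pos"];print((e-base)@ex,(e-base)@ey,e,o["ft_force"])
import cv2
np.savez("w5.npz",**{k:c[k] for k in("mtx","R","t")})
im=bot.camera("wrist");cv2.imwrite("pics/w5.png",cv2.resize(im[:,130:390],None,fx=1.56,fy=1.56,interpolation=cv2.INTER_CUBIC)[:,:,::-1])
E
```

```text
clock: 13.02
eef_pos: [0.459, 0.1093, 0.1993]
tool_rot: [0.58, 0.815, -0.0, -0.0]
ft_force: [0.5, 0.3, -0.4]
grip_width: 0.0431
grasp_force: 61.4
0.1340411011186586 0.0014593217852304648 [0.459  0.1093 0.1993] [ 0.4828  0.2686 -0.3932]
```

```bash
python3 jog.py '[{"z":0.005, "jaw":0.04}, {"z":0.01, "jaw":0.04}, {"z":0.014, "jaw":0.04}, {"z":0.018, "jaw":0.04}, {"z":0.018, "jaw":0.04}]'
```

```text
clock: 13.7
eef_pos: [0.4587, 0.1092, 0.1809]
tool_rot: [0.58, 0.815, -0.0, -0.0]
ft_force: [0.0, -0.5, -0.6]
grip_width: 0.0433
grasp_force: 61.4
```

No contact yet, and the bottom is at about 0.105, just below the cap tops. Continuing down.

```bash
python3 jog.py '[{"z":0.005, "jaw":0.04}, {"z":0.01, "jaw":0.04}, {"z":0.015, "jaw":0.04}, {"z":0.02, "jaw":0.04}, {"z":0.02, "jaw":0.04}]'
```

```text
clock: 14.32
eef_pos: [0.4586, 0.1092, 0.1607]
tool_rot: [0.58, 0.815, -0.0, -0.0]
ft_force: [0.5, -0.1, -1.1]
grip_width: 0.0434
grasp_force: 61.4
```

```bash
python3 jog.py '[{"z":0.01, "jaw":0.04}, {"z":0.02, "jaw":0.04}, {"z":0.03, "jaw":0.04}, {"z":0.04, "jaw":0.04}, {"z":0.05, "jaw":0.04}, {"z":0.06, "jaw":0.04}, {"z":0.066, "jaw":0.04}, {"z":0.066, "jaw":0.04}]'
```

```text
clock: 15.32
eef_pos: [0.4586, 0.1092, 0.0948]
tool_rot: [0.58, 0.815, -0.0, -0.0]
ft_force: [-1.1, 0.7, -0.9]
grip_width: 0.0432
grasp_force: 61.4
```

```bash
python3 jog.py '[{"z":0.003, "jaw":0.04}, {"z":0.006, "jaw":0.04}, {"z":0.009, "jaw":0.04}, {"z":0.009, "jaw":0.04}]'
```

```text
clock: 15.82
eef_pos: [0.4588, 0.1092, 0.0861]
tool_rot: [0.58, 0.815, -0.0, -0.0]
ft_force: [0.2, -1.2, -1.2]
grip_width: 0.0436
grasp_force: 61.4
```

```bash
python3 jog.py '[{"z":0.001, "jaw":0.04}, {"z":0.002, "jaw":0.04}, {"z":0.002, "jaw":0.04}]'
```

```text
clock: 16.2
eef_pos: [0.4592, 0.1094, 0.0858]
tool_rot: [0.58, 0.815, 0.0, 0.0]
ft_force: [-3.9, -0.7, 8.8]
grip_width: 0.0435
grasp_force: 62.5
```

```bash
python3 jog.py '[{"jaw":0.075}, {"jaw":0.075}, {"jaw":0.075}, {"jaw":0.075}, {"z":-0.05, "jaw":0.075}, {"z":-0.11, "jaw":0.075}, {"x":-0.02, "z":-0.115, "jaw":0.0}, {"x":-0.02, "z":-0.115, "jaw":0.0}, {"x":-0.02, "z":-0.115, "jaw":0.0}]'
python3 - <<'E'
from h import *
import cv2
c=bot.calibration("wrist"); np.savez("w6.npz",**{k:c[k] for k in("mtx","R","t")})
im=bot.camera("wrist"); s=bot.camera("side")
a=cv2.resize(im[0:300,170:350],None,fx=2,fy=2,interpolation=cv2.INTER_CUBIC)
b=cv2.resize(s[135:245,180:280],None,fx=4,fy=4,interpolation=cv2.INTER_CUBIC)
m=np.zeros((600,760,3),np.uint8); m[:,:360]=a; m[:440,360:]=b; cv2.imwrite("pics/m6.png",m[:,:,::-1])
print(bot.get_obs()["eef_pos"])
E
```

```text
clock: 17.32
eef_pos: [0.4647, 0.0905, 0.1984]
tool_rot: [0.58, 0.814, -0.001, -0.001]
ft_force: [0.2, -0.7, 0.0]
grip_width: 0.0208
grasp_force: 0.0
[0.4646 0.0906 0.1982]
```

View pics/m6.png

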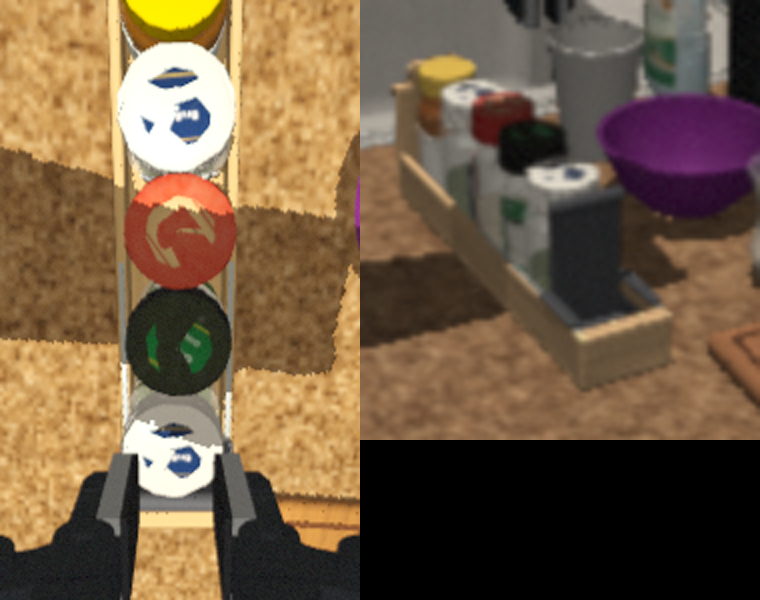

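All five jars stand in order (side view), with black at (178,340) right after red in the wrist view. Next I push the stop from behind with the fingers shut.

```bash
python3 jog.py '[{"x":-0.05, "jaw":0}, {"x":-0.092, "jaw":0}, {"x":-0.092, "z":0.06, "jaw":0}, {"x":-0.092, "z":0.115, "jaw":0}, {"x":-0.092, "z":0.115, "jaw":0}, {"x":-0.092, "z":0.115, "jaw":0}]'
python3 - <<'E'
from h import *
base=np.array([.4138,.2355,0]);o=bot.get_obs();e=o["eef_pos"];print((e-base)@ex,(e-base)@ey,e,o["ft_force"],o["grip_width"])
E
```

```text
clock: 18.18
eef_pos: [0.4965, 0.0038, 0.0855]
tool_rot: [0.58, 0.815, 0.0, 0.0]
ft_force: [0.7, -0.2, -0.8]
grip_width: 0.0002
grasp_force: 0.0
0.24599644571386312 0.0024005812781337094 [0.4965 0.0038 0.0855] [ 0.7495 -0.151  -0.7752] 0.00019535875695906248
```

```bash
python3 jog.py '[{"x":0.005, "y":-0.002, "jaw":0}, {"x":0.01, "y":-0.002, "jaw":0}, {"x":0.013, "y":-0.002, "jaw":0}, {"x":0.016, "y":-0.002, "jaw":0}, {"x":0.018, "y":-0.002, "jaw":0}, {"x":0.018, "y":-0.002, "jaw":0}]'
python3 - <<'E'
from h import *
base=np.array([.4138,.2355,0]);o=bot.get_obs();e=o["eef_pos"];print((e-base)@ex,o["ft_force"]@ex)
E
```

```text
clock: 18.92
eef_pos: [0.4879, 0.0199, 0.0843]
tool_rot: [0.58, 0.815, -0.0, 0.0]
ft_force: [0.4, -0.2, -0.5]
grip_width: 0.0002
grasp_force: 0.0
0.22796480250717713 0.2867093166658656
```

```bash
python3 jog.py '[{"x":0.001, "jaw":0}, {"x":0.002, "jaw":0}, {"x":0.003, "jaw":0}, {"x":0.004, "jaw":0}, {"x":0.004, "jaw":0}]';python3 jog.py '[{"x":0.001, "jaw":0}, {"x":0.002, "jaw":0}, {"x":0.002, "jaw":0}]'
python3 - <<'E'
from h import *
base=np.array([.4138,.2355,0]);o=bot.get_obs();e=o["eef_pos"];print((e-base)@ex,o["ft_force"]@ex)
E
```

```text
clock: 19.55
eef_pos: [0.4865, 0.0236, 0.0843]
tool_rot: [0.58, 0.815, 0.0, 0.0]
ft_force: [0.3, -1.9, -1.1]
grip_width: -0.0
grasp_force: 1.1
clock: 19.92
eef_pos: [0.4859, 0.0255, 0.0843]
tool_rot: [0.58, 0.815, -0.0, 0.0]
ft_force: [1.0, -2.9, -0.0]
grip_width: 0.0
grasp_force: 1.2
0.22197953779036875 3.007981461654494
```

```bash
for i in 1; do python3 jog.py '[{"x":0.001, "jaw":0}, {"x":0.002, "jaw":0}, {"x":0.002, "jaw":0}]' | grep -E "eef|force"; done; python3 jog.py '[{"x":0.001, "jaw":0}, {"x":0.001, "jaw":0}]' | grep -E "eef|force"
python3 - <<'E'
from h import *
base=np.array([.4138,.2355,0]);o=bot.get_obs();e=o["eef_pos"];print((e-base)@ex,o["ft_force"]@ex)
E
```

```text
eef_pos: [0.4855, 0.0267, 0.0843]
ft_force: [1.1, -5.4, -0.6]
grasp_force: 2.7
eef_pos: [0.4854, 0.0268, 0.0844]
ft_force: [2.5, -8.0, -1.7]
grasp_force: 3.8
0.22063746597549075 8.384990372685548
```

```bash
python3 jog.py '[{"x":0.001, "jaw":0}, {"x":0.002, "jaw":0}, {"x":0.002, "jaw":0}, {"x":0.002, "jaw":0}]' | grep -E "eef|force"
python3 - <<'E'
from h import *
import cv2
base=np.array([.4138,.2355,0]);o=bot.get_obs();e=o["eef_pos"];print((e-base)@ex,o["ft_force"]@ex)
c=bot.calibration("wrist"); np.savez("w7.npz",**{k:c[k] for k in("mtx","R","t")})
E
```

```text
eef_pos: [0.4853, 0.027, 0.0844]
ft_force: [3.6, -11.9, -1.4]
grasp_force: 6.2
0.2203769900584778 12.419525491215188
```

```bash
python3 jog.py '[{"x":-0.003, "jaw":0}, {"x":-0.02, "jaw":0}, {"x":-0.02, "z":-0.05, "jaw":0}, {"x":-0.02, "z":-0.11, "jaw":0}, {"x":-0.02, "z":-0.11, "jaw":0}]' | grep -E "eef|ft|clock"
python3 - <<'E'
from h import *
import cv2
c=bot.calibration("wrist"); im=bot.camera("wrist"); base=np.array([.4138,.2355,0])
h=cv2.cvtColor(im,cv2.COLOR_RGB2HSV)
def tray(u,v,z):
    X=ray("",u,v,z,c)-base; return np.array([X@ex+.0245,X@ey])
# rectify along the row at z=.11 : print a colour profile every 6 mm
R,t,K=c["R"],c["t"],c["mtx"]
for x in np.arange(0,.26,.004):
    P=base+(x-.0245)*ex+.0005*ey+[0,0,.110]; p=K@(R@P+t); u,v=(p[:2]/p[2]).round().astype(int)
    if 0<=u<512 and 0<=v<384: print(round(x,3),(u,v),im[v,u],end=" ; ")
r=((h[...,0]<8)|(h[...,0]>172))&(h[...,1]>150)&(h[...,2]>60)
r[:, :220]=0; r[:,300:]=0
n,l,s,ce=cv2.connectedComponentsWithStats(r.astype(np.uint8)); i=1+s[1:,4].argmax(); print("\nred",s[i],tray(s[i,0]+s[i,2]/2-.5,s[i,1]+s[i,3]/2-.5,.116))
E
```

```text
clock: 21.68
eef_pos: [0.4944, 0.0114, 0.1995]
ft_force: [0.2, -0.2, -0.6]
0.12 (np.int64(253), np.int64(3)) [255 229 161] ; 0.124 (np.int64(253), np.int64(9)) [254 147  98] ; 0.128 (np.int64(254), np.int64(15)) [255 133  86] ; 0.132 (np.int64(254), np.int64(22)) [235  81  49] ; 0.136 (np.int64(254), np.int64(28)) [78 81 54] ; 0.14 (np.int64(254), np.int64(34)) [81 86 55] ; 0.144 (np.int64(254), np.int64(40)) [86 88 58] ; 0.148 (np.int64(254), np.int64(46)) [85 87 59] ; 0.152 (np.int64(254), np.int64(52)) [87 90 61] ; 0.156 (np.int64(254), np.int64(58)) [86 91 58] ; 0.16 (np.int64(254), np.int64(63)) [95 96 68] ; 0.164 (np.int64(254), np.int64(69)) [87 93 63] ; 0.168 (np.int64(254), np.int64(75)) [97 98 69] ; 0.172 (np.int64(254), np.int64(80)) [91 96 64] ; 0.176 (np.int64(254), np.int64(86)) [86 88 50] ; 0.18 (np.int64(254), np.int64(91)) [53 51 49] ; 0.184 (np.int64(254), np.int64(97)) [177 170 155] ; 0.188 (np.int64(254), np.int64(102)) [175 170 156] ; 0.192 (np.int64(254), np.int64(107)) [77 67 63] ; 0.196 (np.int64(254), np.int64(113)) [174 166 153] ; 0.2 (np.int64(254), np.int64(118)) [135 135 127] ; 0.204 (np.int64(254), np.int64(123)) [122 122 123] ; 0.208 (np.int64(254), np.int64(128)) [27 43 72] ; 0.212 (np.int64(254), np.int64(133)) [40 48 75] ; 0.216 (np.int64(254), np.int64(138)) [170 162 149] ; 0.22 (np.int64(254), np.int64(143)) [170 163 147] ; 0.224 (np.int64(254), np.int64(148)) [139 135 124] ; 0.228 (np.int64(254), np.int64(153)) [72 75 73] ; 0.232 (np.int64(254), np.int64(158)) [57 57 55] ; 0.236 (np.int64(254), np.int64(162)) [67 65 65] ; 0.24 (np.int64(254), np.int64(167)) [71 67 70] ; 0.244 (np.int64(254), np.int64(172)) [70 68 68] ; 0.248 (np.int64(254), np.int64(176)) [233 206 138] ; 0.252 (np.int64(254), np.int64(181)) [148 120  72] ; 0.256 (np.int64(254), np.int64(186)) [131 103  63] ; 
red [227   0  61  28 874] [0.1285 0.003 ]
```

```bash
python3 -c "
from workcell import bot
print(bot.job_done())"
```

```text
the job is handed in; nothing more can be done
None
```

The dark-lidded jar stands directly after the red-capped one, and the end stop is pushed back until the row felt solid (about 12 N); I handed the job in at about 22 s but got no verdict back.

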